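# Seasonings back on their own coasters

## Robot

A 6-joint arm with a two-finger parallel gripper is mounted at the origin on a cart in front of the work surface, level with it; the furniture and walls round the work are solid. World frame = base frame: x ahead of the robot, y to its left, z up, the work surface at z = 0. Lengths are in m, angles in degrees, forces in N, time in s.
With the tool pointing down it reaches from about 0.375 to 0.9 m from the base axis. Payload 3.1 kg.
Tool frame: the origin (TCP) lies between the finger pads; the fingertips stand 11 mm ahead of it and the grasp point (between the pads) lies 8 mm behind it; z points along the fingers, y is the line along which they close (so a half turn about z gives the same grasp; the last joint's range is limited). The gripper opens to 87 mm and grips with 3 to 60 N. Pads are 19 mm wide; open, the fingers measure 117 mm over their backs; the gripper's body (75 mm by 190 mm) begins 51 mm behind the grasp point.
Start: joints at [-10.227, 30.224, 82.088, -0, 67.689, -10.227], TCP at [0.625, 0, 0.234] pointing down, gripper open.
Joint ranges: [-176.69, 176.69], [-43.24, 126.21], [12.49, 139.97], [-82, 262], [0, 151.66], [-163.58, 163.58]. Speed limits (degrees/s): [159.86, 159.86, 180, 180, 180, 180].

## Interface

Orientations are given as a 3x3 rotation matrix whose columns are the frame's x, y, z axes.
In Python, from rig import bot gives the robot as it stands.
- The arm moves only by the tool apply_moves, never from a script. Its argument "steps" is a list that holds one entry, the list of rows, each a list of 7 numbers: the shift along the tool's x, y, z in cm, then the turn, a rotation vector about the tool's x, y, z in degrees, then the gripper command: -1 is shut, 1 is fully open, values between are in proportion. In form: [[[dx, dy, dz, rx, ry, rz, jaw], ...]]. A call has 1 to 20 rows; each row is the pose to reach, as a shift and turn from the pose commanded when the call began, along the tool's axes at that moment; what a row does not reach only later rows make up. A row lasts 1/8 s, in which the tool goes at most 62.5 mm and 10.7 degrees, less where a joint would pass 70% of its speed; a pose out of reach is approached as far as the arm can. A call with a gripper value outside its range is refused whole. The fingers move at their own pace and stop on an object; the grip force is fixed at half the most. Time passes only in rows, so rows that repeat a pose let the fingers close. It gives the time, the measured TCP pose, the force, the opening and the grip force at its end, in the units of the state.
- bot.read_state(): the state, without advancing time (a new reading comes with each control period).
- bot.capture(name): name is "scene" or "side" or "wrist"; returns the picture (420x560x3 uint8, blue, green, red); there is no depth.
- bot.camera_model(name): a dict with "intrinsics" (3x3 intrinsics, pixels), "k1" (the pictures are not rectified: a ray, as slopes to the right and down, at radius r is drawn at 1 + k1 r^2 times it, then the intrinsics apply), "R" (3x3) and "t" (3): a world point X has camera coordinates R X + t. Camera axes: x right, y down, z forward; pixel columns grow to the right and rows downward; lengths in m; the calibration is good to about 2 mm. A picture is of the moment at which its call begins: read the wrist's pose just before it. camera_model takes no time and is no camera call; for the wrist camera it gives the pose at the moment of the call.
- bot.hand_in(): hands the job in; it is judged then, once.
The state is a dict: "time_s": time; "joint_positions": joint angles; "qvel": joint speeds; "tau": joint torques, N m; "position": TCP position; "tcp_rot": TCP orientation; "force": force on the tool from outside, world axes, zero at the start; "moment": the same for the moment, N m; "opening": opening from 0.0 (shut) to 1.0 (fully open); "grasp_force": force on a finger pad.
Only numpy, scipy, OpenCV 4.12 (cv2) and the standard library are available. Lean on these libraries where they do the work, as an engineer would, in place of code of your own. Each camera call takes 0.05 s, during which the arm holds its last target. There are 200 camera calls.

## Task

The pepper mill, the salt shaker and the yellow-capped spice jar have been put back on each other's coasters. Put each on its own, standing upright in the middle: the mill on the round coaster, the salt on the square one, the spice jar on the oblong one; every coaster is taken, so park one on the bare worktop meanwhile. Do not tip any of them over, and leave the jam jar, the tape roll and the egg timer where they are.

Things in the scene. Friction and masses are not known exactly. Their poses are not given: they have to be found in the camera images.
- mill_center (a point): Centre (80 mm above the foot) of the loose pepper mill: turned dark brown wood, tallest of the three, 160 mm high, 0.18 kg. Body 58 mm in diameter; a round head, 50 mm in diameter, 116 to 149 mm above the foot, does not turn; thin metal knob on top. From above grip the head, 130 mm above the foot, so that the palm clears the knob. Starts on the square coaster. z axis up when upright.
- salt_center (a point): Centre (45 mm above the foot) of the loose salt shaker: clear glass, white salt, grey domed cap, shortest of the three, 90 mm high, 0.1 kg. Round, 44 mm in diameter up to 74 mm above the foot, cap 34 mm. From above grip it about 58 mm above the foot, in any direction. Starts on the oblong coaster. z axis up when upright.
- yellow_jar_center (a point): Centre (53 mm above the foot) of the loose slim spice jar with the mustard-yellow cap: 106 mm high, 42 mm in diameter all the way up, 0.11 kg. From above grip it about 75 mm above the foot, in any direction. (The jars with dark caps at the back are not meant.) Starts on the round coaster. z axis up when upright.
- coaster_round: Round coaster, pale wood with cork inlay, 104 mm in diameter, 8 mm thick, fixed to the worktop; its flat top is at z = 0.008. Origin at the centre of its underside. Home of the pepper mill.
- coaster_square: Square coaster of the same set, 92 x 92 mm, 8 mm thick, flat top, fixed. Origin at the centre of its underside; x and y along its sides. Home of the salt shaker.
- coaster_oblong: Oblong rectangular coaster of the same set, 80 mm (its x) by 140 mm (its y), 8 mm thick, flat top, fixed. Origin at the centre of its underside. Home of the yellow-capped spice jar.
- jam_center (a point): Bystander: centre (42 mm up) of the jam jar with a white lid, 68 mm in diameter, 84 mm high, standing beyond the coasters. Leave it alone.
- tape_center (a point): Bystander: centre (12 mm up) of the roll of beige tape lying flat beyond the coasters, 96 mm in diameter, 25 mm high. Leave it alone.
- timer_center (a point): Bystander: centre (28 mm up) of the round egg timer with a red top, 56 mm in diameter and 56 mm high, standing on the worktop on the robot's side of the coasters; the strip of bare worktop beside it is free for parking (the worktop's front edge lies at about x = 0.35). Leave it alone.
There are look-alikes about, which are no part of the job. What is meant by the part that bears mill_center is not orange or pink, and is the larger of those in its own colour.

How it is judged (in metres and radians):
At the end, for the whole second after the job is handed in: The pepper mill stands on the round coaster, the salt shaker on the square one and the yellow-capped jar on the oblong one, each within 15 mm of its coaster's centre, upright within 0.1 rad, foot on the coaster, at rest (horizontal distance between mill_center and coaster_round below 0.015 m and angle between each of mill_center, salt_center, yellow_jar_center's own z axis and vertical below 0.1 rad and z of mill_center in the frame of coaster_round between 0.082 and 0.094 m and linear speed of each of mill, salt, yellow_jar below 0.02 m/s and horizontal distance between salt_center and coaster_square below 0.015 m and z of salt_center in the frame of coaster_square between 0.047 and 0.059 m and horizontal distance between yellow_jar_center and coaster_oblong below 0.015 m and z of yellow_jar_center in the frame of coaster_oblong between 0.055 and 0.067 m); the robot touches nothing.
It fails at once if the mill, the salt shaker or the spice jar is tipped over (leans more than 0.6 rad) (angle between any of mill_center, salt_center, yellow_jar_center's own z axis and vertical above 0.6 rad).
It fails at once if the jam jar, the tape roll or the egg timer is moved more than 20 mm (distance of any of jam_center, tape_center, timer_center from where it was at the start of the episode above 0.02 m).
It also fails if it takes over 109 s, if anything falls off the work surface, if the arm or the gripper's body presses on something with over 40 N, if the wrist force passes 120 N, or if a joint passes its speed limit or range.

## Working session

There is one attempt and no reset: what is moved stays moved. The work goes in short steps, Python scripts to look and compute and a tool call to move; the robot and the scene stay as the last step left them, time stands still between calls to the robot, and variables do not carry over. Pictures are saved under pics/ and viewed, at most 14 in all, crops included, and the job is handed in when it is done.

Besides the shell and the picture viewer there is one more tool, called after "Call:" in YAML: its name, and indented under it one key for each argument. apply_moves: Moves the arm, as the interface text tells. Its arguments: {"type":"object","properties":{"steps":{"type":"array","items":{"type":"array","items":{"type":"array","items":{"type":"number"}}}}},"required":["steps"]}

```bash
mkdir -p pics
cat > h.py <<'E'
import numpy as np, cv2
from rig import bot
def ray(name,u,v,m=None):
    m=m or bot.camera_model(name); K=np.array(m["intrinsics"]); R=np.array(m["R"]); t=np.array(m["t"])
    d=np.linalg.solve(K,[u,v,1.])[:2]; s=d.copy()
    for _ in range(30): s=d/(1+m["k1"]*(s@s))
    return -R.T@t, R.T@np.array([s[0],s[1],1.])
def onz(name,u,v,z,m=None):
    o,d=ray(name,u,v,m); return o+d*(z-o[2])/d[2]
def proj(name,X,m=None):
    m=m or bot.camera_model(name); c=np.array(m["R"])@np.array(X)+np.array(m["t"]); s=c[:2]/c[2]
    s=s*(1+m["k1"]*(s@s)); return (np.array(m["intrinsics"])@[s[0],s[1],1])[:2]
E
python3 - <<'E'
from h import *
for n in ["scene","side","wrist"]:
    cv2.imwrite(f"pics/{n}0.png",bot.capture(n)); m=bot.camera_model(n); print(n,-np.array(m["R"]).T@m["t"])
s=bot.read_state(); print(s["time_s"],s["position"],s["tcp_rot"])
E
```

```text
scene [-0.01999403 -0.33400703  0.61920286]
side [0.40719072 0.72430415 0.48638475]
wrist [0.62445736 0.07621797 0.38450363]
0.15 [6.24465913e-01 1.19741544e-04 2.32793163e-01] [[ 4.18979668e-05  9.99998661e-01 -1.63576422e-03]
 [ 9.99999954e-01 -4.14050083e-05  3.01395534e-04]
 [ 3.01327402e-04 -1.63577677e-03 -9.99998617e-01]]
```

View pics/scene0.png

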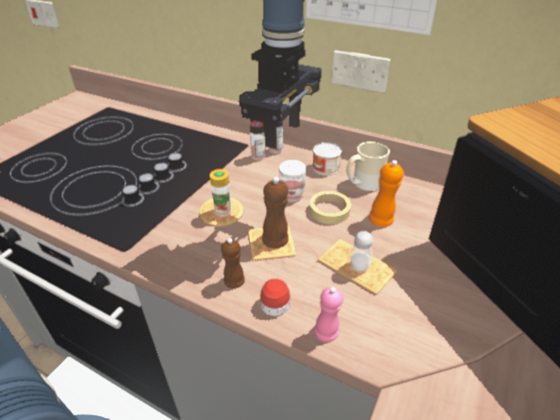

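View pics/side0.png

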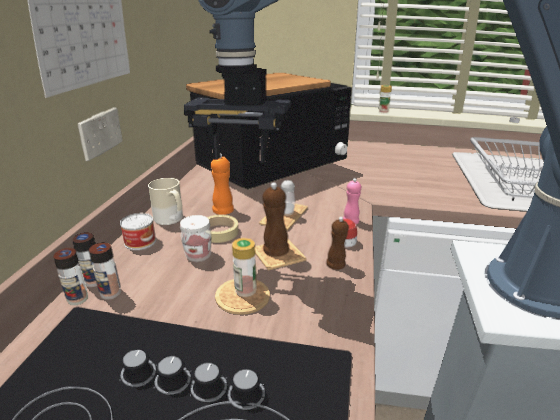

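View pics/wrist0.png

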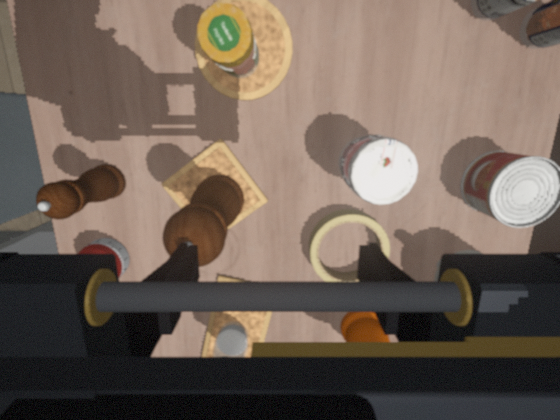

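The candidates for the mill in the scene picture are brown tall (275,215), brown short (232,262), orange (386,195) and pink (330,312). The tall brown one on the square coaster fits, because it is the larger of the brown pair and neither orange nor pink. The yellow jar is at (221,195) on the round coaster. The salt is at (362,252) on the oblong coaster, and the timer is at (275,297).

```bash
cat > m.py <<'E'
from h import *
out=[]
for n,f in [("scene","pics/scene0.png"),("wrist","pics/wrist0.png"),("side","pics/side0.png")]:
    im=cv2.imread(f); h=cv2.cvtColor(im,cv2.COLOR_BGR2HSV); m=bot.camera_model(n)
    mk=cv2.inRange(h,(15,85,110),(30,255,255))
    mk=cv2.morphologyEx(mk,cv2.MORPH_CLOSE,np.ones((3,3)))
    for c in cv2.findContours(mk,cv2.RETR_EXTERNAL,cv2.CHAIN_APPROX_NONE)[0]:
        if cv2.contourArea(c)<250: continue
        P=np.array([onz(n,*p[0],0.008,m)[:2] for p in c],np.float32)
        r=cv2.minAreaRect(P*1000); e=cv2.minEnclosingCircle(P*1000)
        print(n,cv2.boundingRect(c),cv2.contourArea(c),"rect",np.round(r[0]),np.round(r[1]),round(r[2]),"circ",np.round(e[0]),round(e[1]))
    out.append(mk)
cr=cv2.resize(cv2.imread("pics/scene0.png")[140:340,180:410],None,fx=3,fy=3,interpolation=cv2.INTER_CUBIC)
cv2.imwrite("pics/crop.png",cr[:600])
cv2.imwrite("pics/masks.png",cv2.resize(np.hstack(out),(800,200)))
E
python3 m.py
```

```text
scene (318, 241, 79, 53) 1375.0 rect [ 564. -199.] [141.  83.] 77 circ [ 564. -199.] 79
scene (248, 226, 48, 34) 542.0 rect [543. -12.] [98. 91.] 36 circ [544. -14.] 65
scene (199, 199, 44, 28) 440.0 rect [576. 140.] [ 98. 104.] 23 circ [580. 142.] 53
scene (209, 168, 21, 19) 284.0 rect [696. 226.] [85. 51.] 37 circ [698. 223.] 43
scene (375, 163, 28, 63) 768.5 rect [ 841. -189.] [268.  51.] 12 circ [ 840. -183.] 134
scene (468, 96, 92, 81) 3821.5 rect [1429. -446.] [274. 605.] 89 circ [1426. -583.] 303
wrist (201, 311, 73, 47) 1454.5 rect [ 567. -210.] [100.  73.] 0 circ [ 565. -210.] 60
wrist (162, 139, 106, 90) 2933.5 rect [548. -11.] [91. 92.] 36 circ [548. -11.] 63
wrist (194, 0, 98, 100) 7870.0 rect [586. 141.] [ 95. 102.] 90 circ [586. 145.] 53
side (215, 280, 55, 35) 1003.0 rect [585. 154.] [102.  98.] 15 circ [585. 150.] 53
side (232, 238, 74, 32) 953.5 rect [572.  -3.] [167. 123.] 9 circ [572. -18.] 90
side (267, 73, 64, 22) 506.0 rect [  851. -2319.] [979. 473.] 83 circ [  977. -2334.] 498
```

View pics/crop.png

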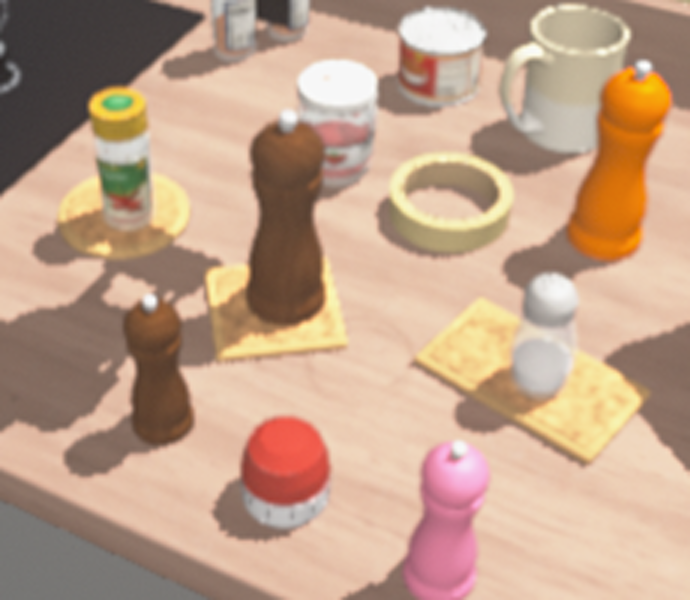

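View pics/masks.png

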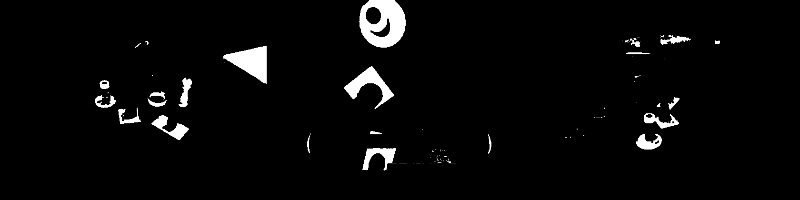

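The crop confirms it: the tall dark-brown mill stands on the square coaster at crop (287,220), and the short brown one at (160,370) is the look-alike. Next I locate the objects.

```bash
cat > m2.py <<'E'
from h import *
M={n:bot.camera_model(n) for n in ["scene","side","wrist"]}
P=lambda n,u,v,z:print(n,(u,v),z,np.round(onz(n,u,v,z,M[n])*1000)[:2])
I={n:cv2.cvtColor(cv2.imread(f"pics/{n}0.png"),cv2.COLOR_BGR2HSV) for n in M}
def blob(n,lo,hi,box):
    x0,y0,x1,y1=box; mk=cv2.inRange(I[n][y0:y1,x0:x1],lo,hi)
    c=max(cv2.findContours(mk,0,2)[0],key=cv2.contourArea); (u,v),r=cv2.minEnclosingCircle(c); b=cv2.boundingRect(c)
    return u+x0,v+y0,r,(b[0]+x0,b[1]+y0,b[2],b[3])
j=blob("wrist",(35,100,40),(90,255,255),(190,0,270,80)); print("jar cap green",j); P("wrist",j[0],j[1],.114)
P("wrist",184,245,.168); P("scene",276,180,.168); P("side",274,185,.168)
P("wrist",232,341,.095); P("scene",363,234,.098);P("side",289,181,.098);P("scene",220,173,.114);P("side",243,242,.114)
print("orange,pink,smallmill base, timer top, tape, jam lid, canister")
P("scene",382,215,0);P("scene",328,333,0);P("scene",233,281,0);P("scene",275,290,.045);P("scene",330,208,.012);P("wrist",384,170,.084);P("wrist",350,250,.025)
print("knobs small,pink");P("scene",230,240,.11);P("scene",333,290,.11);P("wrist",43,206,.11)
print("front edge");P("scene",180,300,0);P("scene",300,350,0)
E
python3 m2.py
```

```text
jar cap green (223.52702713012695, 32.58108139038086, 17.761863708496094, (208, 15, 32, 36))
wrist (223.52702713012695, 32.58108139038086) 0.114 [583. 136.]
wrist (184, 245) 0.168 [556. -13.]
scene (276, 180) 0.168 [550. -24.]
side (274, 185) 0.168 [557.  -9.]
wrist (232, 341) 0.095 [ 575. -152.]
scene (363, 234) 0.098 [ 559. -203.]
side (289, 181) 0.098 [ 558. -203.]
scene (220, 173) 0.114 [586. 135.]
side (243, 242) 0.114 [585. 132.]
orange,pink,smallmill base, timer top, tape, jam lid, canister
scene (382, 215) 0 [ 752. -197.]
scene (328, 333) 0 [ 394. -209.]
scene (233, 281) 0 [418.   3.]
scene (275, 290) 0.045 [403. -99.]
scene (330, 208) 0.012 [705. -83.]
wrist (384, 170) 0.084 [722.  27.]
wrist (350, 250) 0.025 [710. -78.]
knobs small,pink
scene (230, 240) 0.11 [419.   1.]
scene (333, 290) 0.11 [ 397. -207.]
wrist (43, 206) 0.11 [417.  -0.]
front edge
scene (180, 300) 0 [331.  66.]
scene (300, 350) 0 [ 341. -180.]
```

Call:
apply_moves:
  steps:
    - [[5,-1.5,0,0,0,0,1],[10,-3,0,0,0,0,1],[13.4,-4,0,0,0,0,1],[13.4,-4,0,0,0,0,1],[13.4,-4,4,0,0,0,1],[13.4,-4,8,0,0,0,1],[13.4,-4,12,0,0,0,1],[13.4,-4,14,0,0,0,1],[13.4,-4,15.8,0,0,0,1],[13.4,-4,15.8,0,0,0,1],[13.4,-4,15.8,0,0,0,-1],[13.4,-4,15.8,0,0,0,-1],[13.4,-4,15.8,0,0,0,-1],[13.4,-4,15.8,0,0,0,-1],[13.4,-4,15.8,0,0,0,-1],[13.4,-4,15.8,0,0,0,-1]]

```text
time_s: 2.15
position: [0.5849, 0.1341, 0.0756]
tcp_rot: [[-0.0, 1.0, -0.0], [1.0, 0.0, 0.0], [0.0, -0.0, -1.0]]
force: [-0.0, -0.4, 0.2]
opening: 0.469
grasp_force: 30.0
```

Call:
apply_moves:
  steps:
    - [[0,0,-2,0,0,0,-1],[0,0,-5,0,0,0,-1],[-0.5,-3.5,-5,0,0,0,-1],[-1,-7,-5,0,0,0,-1],[-1.7,-10.5,-5,0,0,0,-1],[-2.4,-13.5,-5,0,0,0,-1],[-2.4,-13.5,-5,0,0,0,-1],[-2.4,-13.5,-2,0,0,0,-1],[-2.4,-13.5,0,0,0,0,-1],[-2.4,-13.5,0.4,0,0,0,-1],[-2.4,-13.5,0.7,0,0,0,-1],[-2.4,-13.5,0.7,0,0,0,-1]]

```text
time_s: 3.65
position: [0.4507, 0.1101, 0.0689]
tcp_rot: [[-0.0, 1.0, 0.001], [1.0, 0.0, 0.0], [0.0, 0.001, -1.0]]
force: [-0.5, -0.2, -1.2]
opening: 0.465
grasp_force: 30.0
```

Call:
apply_moves:
  steps:
    - [[0,0,0,0,0,0,0.3],[0,0,0,0,0,0,1],[0,0,0,0,0,0,1],[0,0,0,0,0,0,1],[0,0,-3,0,0,0,1],[0,0,-8,0,0,0,1],[0,0,-14,0,0,0,1],[0,0,-18,0,0,0,1],[-5,5,-18,0,0,0,1],[-9,9,-18,0,0,0,1],[-9,11,-18,0,0,0,1],[-9,11,-18,0,0,0,1],[-9,11,-18,0,0,0,1]]

```text
time_s: 5.28
position: [0.5583, 0.0207, 0.248]
tcp_rot: [[-0.001, 1.0, -0.003], [1.0, 0.001, 0.0], [0.0, -0.003, -1.0]]
force: [-0.1, -0.0, 0.7]
opening: 1.004
grasp_force: 0.0
```

Run:
```python
from h import *
im=bot.capture("wrist"); m=bot.camera_model("wrist"); cv2.imwrite("pics/w1.png",im); s=bot.read_state(); print(s["time_s"],s["position"])
cv2.imwrite("pics/s1.png",bot.capture("scene"))
h=cv2.cvtColor(im,cv2.COLOR_BGR2HSV)
mk=cv2.morphologyEx(cv2.inRange(h,(15,85,110),(30,255,255)),cv2.MORPH_CLOSE,np.ones((3,3)))
for c in cv2.findContours(mk,cv2.RETR_EXTERNAL,cv2.CHAIN_APPROX_NONE)[0]:
    if cv2.contourArea(c)<400: continue
    P=np.array([onz("wrist",*p[0],0.008,m)[:2] for p in c],np.float32)*1000
    r=cv2.minAreaRect(P); e=cv2.minEnclosingCircle(P); print(cv2.boundingRect(c),r,e)
```

```text
5.325 [0.55820181 0.02083568 0.24815481]
(254, 311, 68, 32) ((569.9933471679688, -188.10610961914062), (93.87496948242188, 50.61300277709961), 0.173280268907547) ((569.9957275390625, -188.89788818359375), 52.95383071899414)
(221, 155, 99, 85) ((546.9855346679688, -10.751815795898438), (91.09578704833984, 91.4869155883789), 36.15925598144531) ((547.6058349609375, -10.200883865356445), 62.306549072265625)
(130, 71, 51, 51) ((414.4632568359375, 117.16272735595703), (55.354095458984375, 53.669883728027344), 72.86737060546875) ((417.4157409667969, 118.453125), 30.406320571899414)
(258, 20, 92, 99) ((585.6631469726562, 144.88751220703125), (101.35966491699219, 102.2822036743164), 89.99105834960938) ((585.5704345703125, 144.59596252441406), 51.696075439453125)
```

View pics/w1.png

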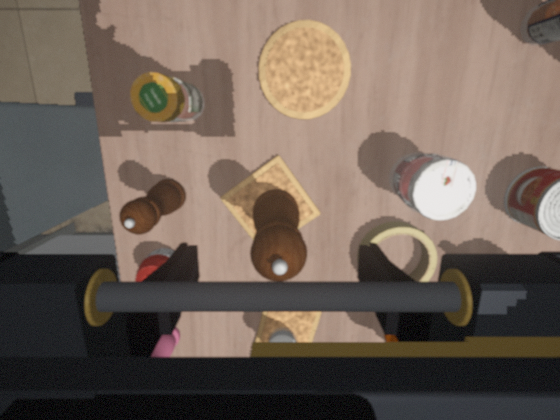

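The jar stands parked with its cap at (153,96). The round coaster is fully clear around (304,69), and the mill's knob is at (280,267).

Run:
```python
from h import *
m=bot.camera_model("wrist")
for u,v,z in [(280,267,.165),(278,252,.150),(153,96,.106),(440,190,.084)]: print(u,v,np.round(onz("wrist",u,v,z,m)*1000))
for p in [(.552,-.012,.165),(.556,-.012,.165)]: print(proj("wrist",p,m),proj("scene",p),proj("side",p))
```

```text
280 267 [559. -19. 165.]
278 252 [558. -12. 150.]
153 96 [450. 113. 106.]
440 190 [719.  26.  84.]
[270.55948857 259.13999059] [271.11006729 179.28250861] [276.89794077 186.05390512]
[275.62267548 259.1500437 ] [272.10501446 178.23686522] [274.96660697 185.90247491]
```

Run:
```python
from h import *
A=np.zeros((3,3));b=np.zeros(3);R=[]
for n,f,(u,v) in [("scene","pics/s1.png",(275,181)),("side","pics/side0.png",(274,186)),("wrist","pics/w1.png",(280,267))]:
    im=cv2.imread(f)[v-10:v+11,u-10:u+11]; h=cv2.cvtColor(im,cv2.COLOR_BGR2HSV)
    mk=cv2.inRange(h,(0,0,110),(180,75,255)); k,l,st,ce=cv2.connectedComponentsWithStats(mk)
    i=min(range(1,k),key=lambda i:np.hypot(*(ce[i]-10)))
    p=ce[i]+[u-10,v-10]; o,d=ray(n,*p); d/=np.linalg.norm(d); Q=np.eye(3)-np.outer(d,d); A+=Q;b+=Q@o; R.append((o,Q)); print(n,p,st[i])
X=np.linalg.solve(A,b); print(X,[np.linalg.norm(Q@(X-o)) for o,Q in R])
```

```text
scene [274.98701299 176.0952381 ] [  0   0  21  13 231]
side [273.04761905 184.83333333] [ 6  6  7  7 42]
wrist [279.79787234 267.68085106] [  2   3  16  16 188]
[ 0.56025325 -0.01642277  0.1672773 ] [np.float64(0.001317394572841027), np.float64(0.0020429658931959077), np.float64(0.0019041958651209523)]
```

Call:
apply_moves:
  steps:
    - [[-2,0,0,0,0,0,1],[-3.7,0,0,0,0,0,1],[-3.7,0,0,0,0,0,1],[-3.7,0,3,0,0,0,1],[-3.7,0,6,0,0,0,1],[-3.7,0,9,0,0,0,1],[-3.7,0,11,0,0,0,1],[-3.7,0,11.8,0,0,0,1],[-3.7,0,11.8,0,0,0,1],[-3.7,0,11.8,0,0,0,-1],[-3.7,0,11.8,0,0,0,-1],[-3.7,0,11.8,0,0,0,-1],[-3.7,0,11.8,0,0,0,-1],[-3.7,0,11.8,0,0,0,-1]]

```text
time_s: 7.12
position: [0.5597, -0.0169, 0.1307]
tcp_rot: [[-0.0, 1.0, -0.001], [1.0, 0.0, 0.0], [0.0, -0.001, -1.0]]
force: [-0.5, 0.4, 1.6]
opening: 0.543
grasp_force: 29.9
```

Call:
apply_moves:
  steps:
    - [[0,0,-1.5,0,0,0,-1],[0,0,-4,0,0,0,-1],[2.5,0.5,-4,0,0,0,-1],[6,1,-4,0,0,0,-1],[9.5,1.5,-4,0,0,0,-1],[13,2.1,-4,0,0,0,-1],[15.5,2.5,-4,0,0,0,-1],[16.2,2.6,-4,0,0,0,-1],[16.2,2.6,-4,0,0,0,-1],[16.2,2.6,-4,0,0,0,-1]]

```text
time_s: 8.38
position: [0.5858, 0.144, 0.1706]
tcp_rot: [[0.001, 1.0, -0.0], [1.0, -0.001, -0.0], [-0.0, -0.0, -1.0]]
force: [0.0, -0.1, -2.8]
opening: 0.544
grasp_force: 29.9
```

Run:
```python
from h import *
s=bot.read_state(); print(s["time_s"],s["position"],s["force"])
a=bot.capture("side"); b=bot.capture("scene"); cv2.imwrite("pics/c2.png",np.hstack([cv2.resize(a[150:350,150:330],(400,444)),cv2.resize(b[90:290,140:320],(400,444))]))
```

```text
8.375 [0.58582599 0.14396577 0.17062334] [ 0.03192056 -0.11191719 -2.75206748]
```

View pics/c2.png

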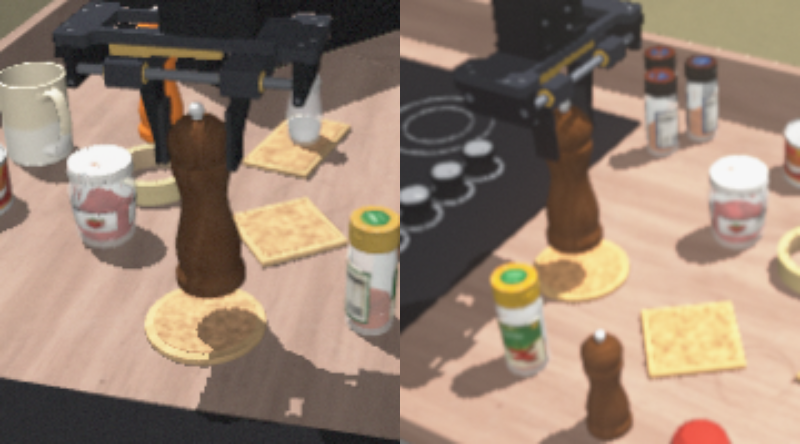

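The mill hangs nearly upright above the round coaster. I'll lower it and release.

Call:
apply_moves:
  steps:
    - [[0,0,2,0,0,0,-1],[0,0,3,0,0,0,-1],[0,0,3.6,0,0,0,-1],[0,0,3.9,0,0,0,-1],[0,0,4,0,0,0,-1],[0,0,4,0,0,0,-1]]

```text
time_s: 9.22
position: [0.5862, 0.1451, 0.1309]
tcp_rot: [[-0.0, 1.0, 0.001], [1.0, 0.0, 0.0], [0.0, 0.001, -1.0]]
force: [0.1, 0.2, -2.4]
opening: 0.539
grasp_force: 29.9
```

Call:
apply_moves:
  steps:
    - [[0,0,0,0,0,0,0.3],[0,0,0,0,0,0,0.6],[0,0,0,0,0,0,1],[0,0,0,0,0,0,1],[0,0,-3,0,0,0,1],[0,0,-8,0,0,0,1],[0,0,-11,0,0,0,1],[-6,-1,-11,0,0,0,1],[-12,-2,-11,0,0,0,1],[-18,-2.5,-11,0,0,0,1],[-24,-2.5,-11,0,0,0,1],[-26,-2.5,-11,0,0,0,1],[-26,-2.5,-11,0,0,0,1],[-26,-2.5,-11,0,0,0,1]]

```text
time_s: 10.98
position: [0.5607, -0.1132, 0.2404]
tcp_rot: [[-0.001, 1.0, -0.001], [1.0, 0.001, 0.001], [0.001, -0.001, -1.0]]
force: [0.1, -0.2, -0.2]
opening: 0.999
grasp_force: 0.0
```

Run:
```python
from h import *
im=bot.capture("wrist"); m=bot.camera_model("wrist"); cv2.imwrite("pics/w3.png",im); s=bot.read_state(); print(s["time_s"],s["position"],s["tcp_rot"])
a=bot.capture("side"); b=bot.capture("scene");cv2.imwrite("pics/side3.png",a);cv2.imwrite("pics/scene3.png",b)
cv2.imwrite("pics/c3.png",np.hstack([cv2.resize(a[150:350,180:380],(400,400)),cv2.resize(im[:400,160:460],(300,400))]))
for n,I in (("wrist",im),("scene",b)):
  m=bot.camera_model(n)
  mk=cv2.morphologyEx(cv2.inRange(cv2.cvtColor(I,cv2.COLOR_BGR2HSV),(15,85,110),(30,255,255)),cv2.MORPH_CLOSE,np.ones((3,3)))
  for c in cv2.findContours(mk,cv2.RETR_EXTERNAL,cv2.CHAIN_APPROX_NONE)[0]:
    if cv2.contourArea(c)<400: continue
    P=np.array([onz(n,*p[0],0.008,m)[:2] for p in c],np.float32)*1000
    print(n,cv2.boundingRect(c),np.round(cv2.minAreaRect(P)[0]),np.round(cv2.minAreaRect(P)[1]))
```

```text
11.025 [ 0.56077333 -0.11302558  0.24044139] [[-1.99138974e-03  9.99997823e-01 -6.22826878e-04]
 [ 9.99997576e-01  1.99197336e-03  9.37838652e-04]
 [ 9.39077265e-04 -6.20957766e-04 -9.99999366e-01]]
wrist (245, 189, 84, 93) [ 569. -192.] [129.  81.]
wrist (210, 30, 113, 119) [547. -12.] [91. 91.]
scene (318, 242, 79, 52) [ 564. -200.] [140.  83.]
scene (248, 226, 48, 35) [542. -13.] [96. 90.]
scene (181, 198, 62, 31) [562. 155.] [ 96. 140.]
scene (375, 163, 28, 62) [ 842. -188.] [267.  58.]
scene (468, 96, 92, 81) [1428. -446.] [274. 606.]
```

View pics/c3.png

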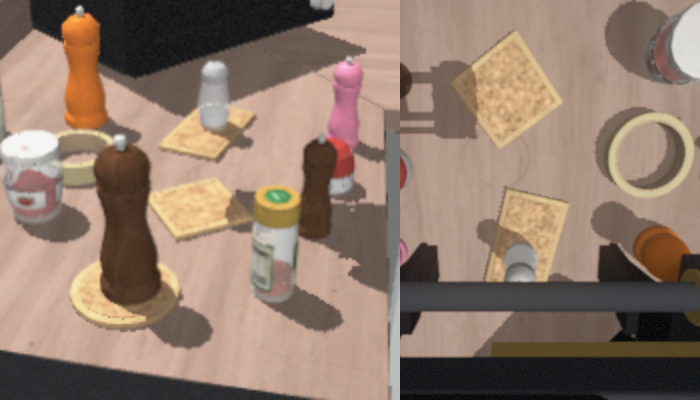

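The mill stands near the middle of the round coaster (side crop 130,290), and the square one is empty. The salt's cap is at wrist (277,268). Checking the salt position next.

Run:
```python
from h import *
for z in (.08,.098): print(onz("wrist",277,258,z),proj("wrist",(.5585,-.203,z)),onz("scene",363,234,z))
for c in [(.547,-.012),(.566,-.199)]: print(proj("wrist",(*c,.008)),proj("scene",(*c,.008)))
```

```text
[ 0.55953691 -0.18040508  0.08      ] [275.99597001 277.45267086] [ 0.57854803 -0.19895516  0.08      ]
[ 0.559595   -0.17214056  0.098     ] [275.87330172 285.96708541] [ 0.55856713 -0.20346354  0.098     ]
[266.25827395  92.20089772] [271.16702021 240.48932232]
[282.25894846 247.60797529] [356.61841082 264.03958112]
```

Call:
apply_moves:
  steps:
    - [[-4,0,0,0,0,0,1],[-8,-0.2,0,0,0,0,1],[-9,-0.2,0,0,0,0,1],[-9,-0.2,2,0,0,0,1],[-9,-0.2,6,0,0,0,1],[-9,-0.2,10,0,0,0,1],[-9,-0.2,14,0,0,0,1],[-9,-0.2,17,0,0,0,1],[-9,-0.2,18.2,0,0,0,1],[-9,-0.2,18.2,0,0,0,1],[-9,-0.2,18.2,0,0,0,-1],[-9,-0.2,18.2,0,0,0,-1],[-9,-0.2,18.2,0,0,0,-1],[-9,-0.2,18.2,0,0,0,-1],[-9,-0.2,18.2,0,0,0,-1],[-9,-0.2,18.2,0,0,0,-1]]

```text
time_s: 13.12
position: [0.5605, -0.2056, 0.0592]
tcp_rot: [[0.0, 1.0, 0.003], [1.0, -0.0, -0.001], [-0.001, 0.003, -1.0]]
force: [2.5, 0.4, 3.1]
opening: 0.43
grasp_force: 29.9
```

The opening (37 mm) is smaller than the 44 mm body, so I'll look before lifting.

Run:
```python
from h import *
s=bot.read_state(); print(s["moment"],s["force"])
a=bot.capture("side"); b=bot.capture("scene")
cv2.imwrite("pics/c4.png",np.hstack([cv2.resize(a[130:250,220:340],(400,400),interpolation=2),cv2.resize(b[180:320,300:440],(400,400),interpolation=2)]))
```

```text
[ 0.06767386 -0.45130705 -0.03535059] [2.53165304 0.36368859 3.05890435]
```

View pics/c4.png

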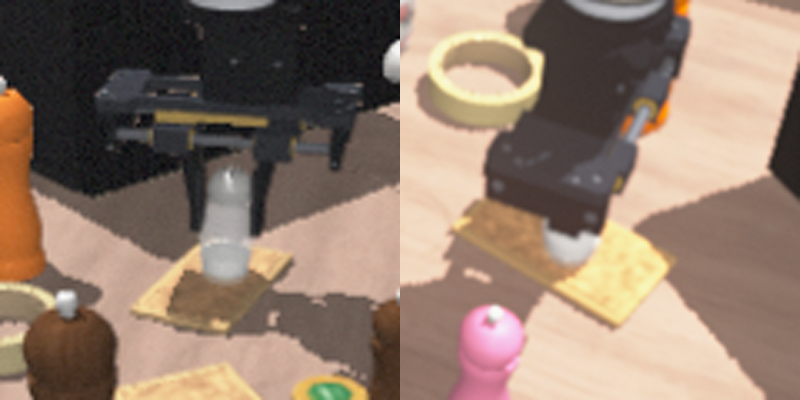

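The grip is at the edge: the salt sits about 2 cm toward +y of the pads. I'll release, rise and measure again.

Call:
apply_moves:
  steps:
    - [[0,0,0,0,0,0,0],[0,0,0,0,0,0,0.3],[0,0,0,0,0,0,0.7],[0,0,0,0,0,0,1],[0,0,0,0,0,0,1],[0,0,-4,0,0,0,1],[0,0,-9,0,0,0,1],[0,0,-14,0,0,0,1],[0,0,-18,0,0,0,1],[-4,0,-18,0,0,0,1],[-6,0,-18,0,0,0,1],[-6,0,-18,0,0,0,1],[-6,0,-18,0,0,0,1]]

```text
time_s: 14.85
position: [0.5582, -0.2638, 0.2374]
tcp_rot: [[0.0, 1.0, -0.002], [1.0, -0.0, 0.002], [0.002, -0.002, -1.0]]
force: [-0.3, -0.1, -0.3]
opening: 0.998
grasp_force: 0.0
```

Run:
```python
from h import *
im=bot.capture("wrist"); m=bot.camera_model("wrist"); s=bot.read_state(); print(s["time_s"],s["position"])
cv2.imwrite("pics/w5.png",im)
for z in (0.008,.085,.098):print(z,proj("wrist",(.56,-.185,z),m))
mk=cv2.morphologyEx(cv2.inRange(cv2.cvtColor(im,cv2.COLOR_BGR2HSV),(15,85,110),(30,255,255)),cv2.MORPH_CLOSE,np.ones((3,3)))
for c in cv2.findContours(mk,cv2.RETR_EXTERNAL,cv2.CHAIN_APPROX_NONE)[0]:
    if cv2.contourArea(c)<400: continue
    P=np.array([onz("wrist",*p[0],0.008,m)[:2] for p in c],np.float32)*1000
    print(cv2.boundingRect(c),cv2.minAreaRect(P))
```

```text
14.9 [ 0.55839735 -0.26361888  0.23752396]
0.008 [280.29879509 113.55575717]
0.085 [280.65333961 112.89633306]
0.098 [280.7317388  112.75051654]
(500, 107, 48, 58) ((837.2134399414062, -208.81309509277344), (54.9874382019043, 56.8829231262207), 38.47071075439453)
(242, 54, 95, 138) ((568.3618774414062, -199.06504821777344), (139.61810302734375, 80.3271713256836), 76.60443878173828)
```

View pics/w5.png

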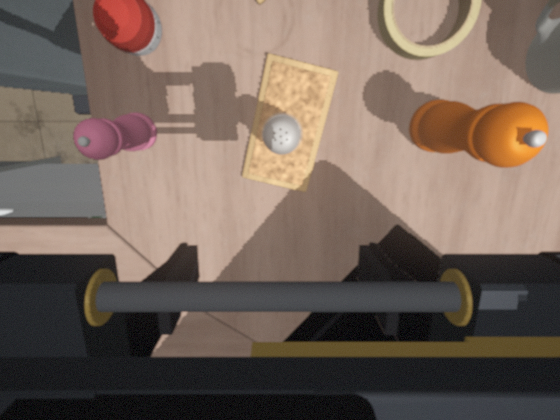

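The salt is upright with its cap at (282,134). The oblong coaster measures an exact 140x80 mm with its centre at (568,-199).

Run:
```python
from h import *
for v in (130,134): print(onz("wrist",282,v,.095),onz("wrist",282,v,.08))
```

```text
[ 0.56117479 -0.19955264  0.095     ] [ 0.56131481 -0.20015063  0.08      ]
[ 0.56118782 -0.20299426  0.095     ] [ 0.56132851 -0.20376763  0.08      ]
```

Call:
apply_moves:
  steps:
    - [[3,0.3,0,0,0,0,1],[6.2,0.3,0,0,0,0,1],[6.2,0.3,0,0,0,0,1],[6.2,0.3,3,0,0,0,1],[6.2,0.3,7,0,0,0,1],[6.2,0.3,11,0,0,0,1],[6.2,0.3,15,0,0,0,1],[6.2,0.3,17,0,0,0,1],[6.2,0.3,17.9,0,0,0,1],[6.2,0.3,17.9,0,0,0,1],[6.2,0.3,17.9,0,0,0,1]]

```text
time_s: 16.27
position: [0.5628, -0.2035, 0.0606]
tcp_rot: [[-0.0, 1.0, 0.002], [1.0, 0.0, -0.001], [-0.001, 0.002, -1.0]]
force: [0.2, 0.6, -0.3]
opening: 1.001
grasp_force: 0.0
```

Call:
apply_moves:
  steps:
    - [[0,0,0,0,0,0,-1],[0,0,0,0,0,0,-1],[0,0,0,0,0,0,-1],[0,0,0,0,0,0,-1],[0,0,0,0,0,0,-1],[0,0,0,0,0,0,-1]]

```text
time_s: 17.02
position: [0.5617, -0.2029, 0.0595]
tcp_rot: [[-0.0, 1.0, -0.001], [1.0, 0.0, 0.0], [0.0, -0.001, -1.0]]
force: [-0.5, -0.5, -0.6]
opening: 0.426
grasp_force: 29.7
```

The grip is the same with the position well centred and low forces, so the shaker really is narrower at this height. I'll lift and carry it to the square coaster.

Call:
apply_moves:
  steps:
    - [[0,0,-1.5,0,0,0,-1],[0,0,-4,0,0,0,-1],[2.5,-0.3,-4,0,0,0,-1],[6,-0.5,-4,0,0,0,-1],[9.5,-0.8,-4,0,0,0,-1],[13,-1.1,-4,0,0,0,-1],[16.5,-1.3,-4,0,0,0,-1],[19,-1.4,-4,0,0,0,-1],[19,-1.4,-4,0,0,0,-1],[19,-1.4,-4,0,0,0,-1]]

```text
time_s: 18.27
position: [0.5475, -0.0125, 0.0993]
tcp_rot: [[-0.001, 1.0, -0.001], [1.0, 0.001, -0.0], [-0.0, -0.001, -1.0]]
force: [1.1, -0.6, -0.5]
opening: 0.426
grasp_force: 29.6
```

Run:
```python
from h import *
s=bot.read_state(); print(s["time_s"],s["position"],s["force"],s["opening"])
a=bot.capture("side"); b=bot.capture("scene")
cv2.imwrite("pics/c6.png",np.hstack([cv2.resize(a[170:290,220:340],(400,400),interpolation=2),cv2.resize(b[160:300,210:350],(400,400),interpolation=2)]))
```

```text
18.275 [ 0.54751726 -0.01247373  0.09934515] [ 1.07497807 -0.57414137 -0.4704436 ] 0.42550181628232353
```

View pics/c6.png

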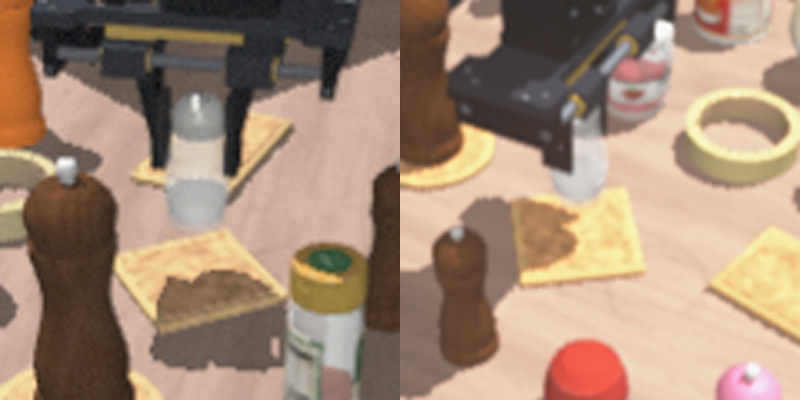

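The salt hangs upright over the square coaster, so I'll lower it, release and go up to check. The jar's spot comes after that.

Call:
apply_moves:
  steps:
    - [[0,0,2,0,0,0,-1],[0,0,3,0,0,0,-1],[0,0,3.6,0,0,0,-1],[0,0,3.9,0,0,0,-1],[0,0,4,0,0,0,-1],[0,0,4,0,0,0,-1]]

```text
time_s: 19.12
position: [0.5482, -0.013, 0.0598]
tcp_rot: [[-0.0, 1.0, 0.001], [1.0, 0.0, -0.0], [-0.0, 0.001, -1.0]]
force: [0.1, 0.3, -0.6]
opening: 0.426
grasp_force: 29.6
```

Call:
apply_moves:
  steps:
    - [[0,0,0,0,0,0,0.3],[0,0,0,0,0,0,0.6],[0,0,0,0,0,0,1],[0,0,0,0,0,0,1],[0,0,-4,0,0,0,1],[0,0,-9,0,0,0,1],[0,0,-14,0,0,0,1],[0,0,-18,0,0,0,1],[-3,-3,-18,0,0,0,1],[-5,-3,-18,0,0,0,1],[-5,-3,-18,0,0,0,1],[-5,-3,-18,0,0,0,1]]

```text
time_s: 20.62
position: [0.5184, -0.0628, 0.239]
tcp_rot: [[0.001, 1.0, -0.0], [1.0, -0.001, 0.001], [0.001, -0.0, -1.0]]
force: [0.5, 1.3, -0.0]
opening: 0.998
grasp_force: 0.0
```

Run:
```python
from h import *
im=bot.capture("wrist"); s=bot.read_state(); print(s["time_s"],s["position"])
cv2.imwrite("pics/w7.png",im)
for X in [(.547,-.012,.095),(.5856,.1447,.165),(.45,.11,.106),(.547,-.012,.008)]:print(X,proj("wrist",X))
```

```text
20.675 [ 0.51837313 -0.06254313  0.2390083 ]
(0.547, -0.012, 0.095) [310.48097671 145.24781802]
(0.5856, 0.1447, 0.165) [ 400.1239906  -131.01991359]
(0.45, 0.11, 0.106) [188.75931062 -16.59691915]
(0.547, -0.012, 0.008) [303.33142565 138.65194282]
```

View pics/w7.png

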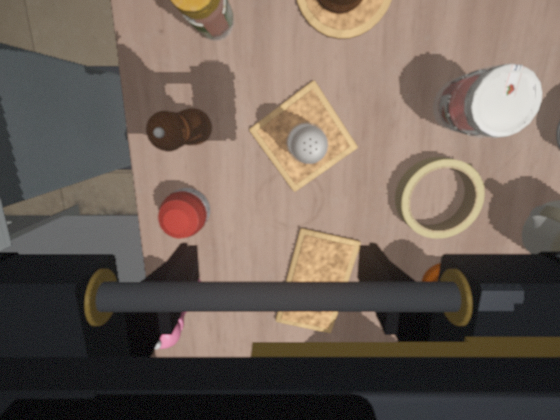

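The salt's cap is at (310,145), exactly as predicted for the centre. Next is the jar.

Call:
apply_moves:
  steps:
    - [[5,-2,0,0,0,0,1],[10,-4,0,0,0,0,1],[15,-6,0,0,0,0,1],[17.4,-6.8,0,0,0,0,1],[17.4,-6.8,0,0,0,0,1],[17.4,-6.8,4,0,0,0,1],[17.4,-6.8,8,0,0,0,1],[17.4,-6.8,12,0,0,0,1],[17.4,-6.8,15.5,0,0,0,1],[17.4,-6.8,17,0,0,0,1],[17.4,-6.8,17,0,0,0,1],[17.4,-6.8,17,0,0,0,-1],[17.4,-6.8,17,0,0,0,-1],[17.4,-6.8,17,0,0,0,-1],[17.4,-6.8,17,0,0,0,-1],[17.4,-6.8,17,0,0,0,-1],[17.4,-6.8,17,0,0,0,-1]]

```text
time_s: 22.8
position: [0.4501, 0.111, 0.0696]
tcp_rot: [[0.0, 1.0, 0.0], [1.0, -0.0, 0.0], [0.0, 0.0, -1.0]]
force: [0.1, 0.2, 1.0]
opening: 0.468
grasp_force: 30.0
```

Call:
apply_moves:
  steps:
    - [[0,0,-2,0,0,0,-1],[0,0,-6,0,0,0,-1],[0,0,-11,0,0,0,-1],[0,0,-16,0,0,0,-1],[-3,1.1,-16,0,0,0,-1],[-7,2.7,-16,0,0,0,-1],[-11.5,4.4,-16,0,0,0,-1],[-16,6.1,-16,0,0,0,-1],[-20.5,7.8,-16,0,0,0,-1],[-25,9.5,-16,0,0,0,-1],[-29,11,-16,0,0,0,-1],[-31,11.8,-16,0,0,0,-1],[-31,11.8,-16,0,0,0,-1],[-31,11.8,-12,0,0,0,-1],[-31,11.8,-8,0,0,0,-1],[-31,11.8,-4,0,0,0,-1],[-31,11.8,-2,0,0,0,-1],[-31,11.8,-1.3,0,0,0,-1],[-31,11.8,-0.8,0,0,0,-1],[-31,11.8,-0.8,0,0,0,-1]]

```text
time_s: 25.3
position: [0.5684, -0.1987, 0.0784]
tcp_rot: [[-0.0, 1.0, 0.001], [1.0, 0.0, -0.001], [-0.001, 0.001, -1.0]]
force: [-0.0, -0.2, -0.5]
opening: 0.465
grasp_force: 30.0
```

Call:
apply_moves:
  steps:
    - [[0,0,0,0,0,0,0.3],[0,0,0,0,0,0,0.6],[0,0,0,0,0,0,1],[0,0,0,0,0,0,1],[0,0,-4,0,0,0,1],[0,0,-9,0,0,0,1],[0,0,-14,0,0,0,1],[0,0,-18,0,0,0,1],[-4,0,-18,0,0,0,1],[-6,0,-18,0,0,0,1],[-6,0,-18,0,0,0,1],[-6,0,-18,0,0,0,1]]

```text
time_s: 26.8
position: [0.5673, -0.2579, 0.2564]
tcp_rot: [[0.0, 1.0, -0.002], [1.0, -0.0, 0.002], [0.002, -0.002, -1.0]]
force: [-0.9, 0.5, 0.2]
opening: 1.001
grasp_force: 0.0
```

Run:
```python
from h import *
im=bot.capture("wrist"); s=bot.read_state(); print(s["time_s"],s["position"])
c=bot.capture("scene"); cv2.imwrite("pics/c8.png",np.hstack([cv2.resize(im[:300,150:450],(390,390)),cv2.resize(c[120:320,180:410],(410,357))[:357].copy() if 0 else cv2.resize(c[120:320,180:410],(410,390))]))
G=lambda I,x0,y0,x1,y1:max(cv2.findContours(cv2.inRange(cv2.cvtColor(I[y0:y1,x0:x1],cv2.COLOR_BGR2HSV),(35,100,40),(90,255,255)),0,2)[0],key=cv2.contourArea)
u,v=proj("wrist",(.568,-.199,.114)); print(u,v)
x0,y0=int(u)-60,max(0,int(v)-60)
(a,b),r=cv2.minEnclosingCircle(G(im,x0,y0,x0+120,y0+120)); print(a+x0,b+y0,r,onz("wrist",a+x0,b+y0,.114))
```

```text
26.85 [ 0.5674665  -0.2576948   0.25657358]
279.19857022635915 136.1721350001128
287.0 128.5 8.20071029663086 [ 0.57486902 -0.19238483  0.114     ]
```

View pics/c8.png

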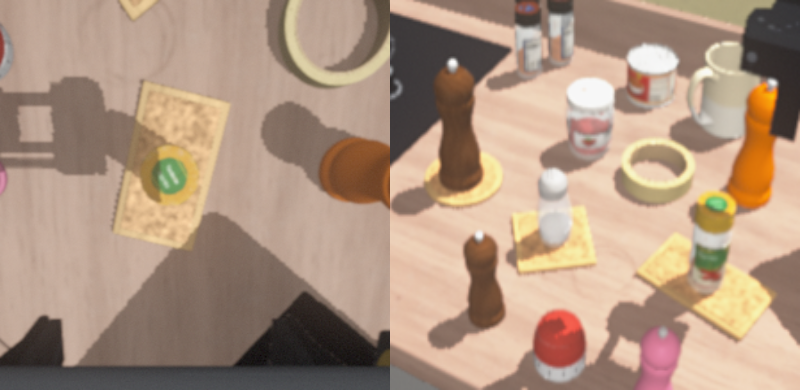

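The jar's cap at wrist (281,135) matches the predicted centre (279,136), and the mill and salt stand upright in the middle of theirs. I'm handing in.

```bash
python3 -c "
from rig import bot
print(bot.hand_in())"
```

```text
the job is handed in; nothing more can be done
None
```

The job is handed in at about 27 s of the 109 s allowed: the mill is on the round coaster, the salt on the square one and the yellow-capped jar on the oblong one. All three were upright and looked centred in the last pictures, and I did not touch the jam jar, tape roll or egg timer; the hand-in returned no verdict.

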